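# Snap the cover back onto the water tester

### The job

Put the loose cover plate back on the open water tester: set its four holes over the four snap studs and press it down, first along one edge and then the other so that it never tilts much, until every stud has clicked through and the cover sits fully home on all four. Press firmly but do not force it (no more than 30 N on the tester, which gives on its spring feet), do not disturb the other things on the bench, and let go of the cover at the end.

Things in the scene. Friction and masses are not known exactly. Their poses are not given: they have to be found in the camera images.
- cover_grip (a point): The loose grey cover plate, lying flat on the bench: 100 mm along its x, 130 mm along its y, 4 mm thick, about 0.16 kg. In its middle stands a square-walled sample well, 34 mm along x by 44 mm along y and 30 mm tall (walls 7 mm, open at the top): the part to grip. This point is the centre of that well, 15 mm above the plate's top face and 19 mm above its underside; axes are the plate's, z up. One square hole of 10 mm near each corner
- hole0 (a point): Centre of the cover's 10 mm hole at its front (-x) edge, +y side, at the level of the cover's underside; at x -36, y 50 mm from the plate's middle. It belongs on stud0 (front holes 100 mm apart, rear ones 76 mm, so that the cover fits only one way round)
- stud0 (a point): Snap stud at the tester's front (-x) edge, +y side: this point is on its axis, at the level of its shoulder (a column 15 mm across), where the cover's underside must come to rest. Every stud goes on up as a 6.4 mm pin, tapering over its last 5 mm to a blunt 2 mm tip 18 mm above the shoulder
- hole1 (a point): Centre of the cover's 10 mm hole at its front (-x) edge, -y side, at the level of the cover's underside; at x -36, y -50 mm from the plate's middle. It belongs on stud1 (front holes 100 mm apart, rear ones 76 mm, so that the cover fits only one way round)
- stud1 (a point): Snap stud at the tester's front (-x) edge, -y side: this point is on its axis, at the level of its shoulder (a column 15 mm across), where the cover's underside must come to rest. On every pin two sprung beads bulge to 6.5 mm either side along the tester's x, widest 7.6 mm above the shoulder
- hole2 (a point): Centre of the cover's 10 mm hole at its rear (+x) edge, +y side, at the level of the cover's underside; at x 36, y 38 mm from the plate's middle. It belongs on stud2 (front holes 100 mm apart, rear ones 76 mm, so that the cover fits only one way round)
- stud2 (a point): Snap stud at the tester's rear (+x) edge, +y side: this point is on its axis, at the level of its shoulder (a column 15 mm across), where the cover's underside must come to rest. The beads stop a cover whose underside is about 10 mm above the shoulder
- hole3 (a point): Centre of the cover's 10 mm hole at its rear (+x) edge, -y side, at the level of the cover's underside; at x 36, y -38 mm from the plate's middle. It belongs on stud3 (front holes 100 mm apart, rear ones 76 mm, so that the cover fits only one way round)
- stud3 (a point): Snap stud at the tester's rear (+x) edge, -y side: this point is on its axis, at the level of its shoulder (a column 15 mm across), where the cover's underside must come to rest. About 6 to 11 N on each stud (least when the cover is tilted) pushes the beads in; the plate then drops past and they spring out over it (click)
- tester_seat (a point): Middle of the four studs of the open water tester, at shoulder level, 68 mm above the bench when unloaded; axes are the tester's, z up, front (-x) with a small dark display. The tester is a grey open box 94 by 124 mm, walls ending 3 mm below the shoulders, kept in place by four soft spring feet. When on, the cover's middle is above this point, with the same axes
- tester (a joint): How far the tester's box has sunk straight down on its spring feet, in m: 0 when unloaded, 1 mm for each 1.8 N pressed on it, so that it yields some 6 to 12 mm before a pair of studs clicks; it comes up again when let go. More than 30 N (17 mm) overloads it: too little to push in all four studs at once, enough for two at a time (front pair, rear pair) or one
- dropper_a: Bystander, loose: white dropper bottle, 26 mm across, 74 mm tall, orange tip; origin at the centre of its underside
- dropper_b: Bystander, loose: white dropper bottle, 26 mm across, 74 mm tall, white tip; origin at the centre of its underside
- dropper_c: Bystander, loose: white dropper bottle, 26 mm across, 74 mm tall, red tip; origin at the centre of its underside
- sample_bottle: Bystander, loose: greenish sample bottle, 60 mm across, 150 mm tall; origin at the centre of its underside
- vial: Bystander, loose: brown vial, 24 mm across, 55 mm tall; origin at the centre of its underside
- beaker: Bystander, loose: glass beaker, 66 mm across, 80 mm tall; origin at the centre of its underside
- marker: Bystander, loose: black marker pen, 120 mm long, 16 mm thick, lying; origin at the centre of its underside
Mind the look-alikes: they are no part of the job. What is meant by the part that bears cover_grip is not green, and is the larger of those in its own colour.

How it is judged (in metres and radians):
On the way, in this order (a step that is already met when the one before it is completed fails the run):
1. the cover is held or rests above the studs, each hole within 5 mm of its stud's axis, not yet pressed on (horizontal distance between hole0 and stud0 below 0.005 m and horizontal distance between hole1 and stud1 below 0.005 m and horizontal distance between hole2 and stud2 below 0.005 m and horizontal distance between hole3 and stud3 below 0.005 m and z of cover_grip in the frame of tester_seat above 0.026 m), for 0.05 s.
2. all four holes are down on the shoulders of their studs (z of hole0 in the frame of stud0 between -0.0015 and 0.0015 m and horizontal distance between hole0 and stud0 below 0.003 m and z of hole1 in the frame of stud1 between -0.0015 and 0.0015 m and horizontal distance between hole1 and stud1 below 0.003 m and z of hole2 in the frame of stud2 between -0.0015 and 0.0015 m and horizontal distance between hole2 and stud2 below 0.003 m and z of hole3 in the frame of stud3 between -0.0015 and 0.0015 m and horizontal distance between hole3 and stud3 below 0.003 m), for 0.2 s.
At the end, for the whole second after the job is handed in: Each of the cover's four holes is on its own stud, within 3 mm sideways and with the underside within 1.5 mm of the stud's shoulder; the cover is let go and at rest (all of step 2 and linear speed of cover below 0.02 m/s); the robot touches nothing.
It fails at once if the tester is pressed down more than 17 mm on its feet (over 30 N) (value of joint tester above 0.017 m).
It fails at once if the cover is tilted more than 15 degrees (angle between cover_grip's own z axis and vertical above 0.26 rad).
It fails at once if a bystander (dropper bottle, vial, bottle, beaker, pen) is moved more than 20 mm (distance of any of dropper_a, dropper_b, dropper_c, sample_bottle, vial, beaker, marker from where it was at the start of the episode above 0.02 m).
It also fails if it takes over 64 s, if anything falls off the work surface, if the arm or the gripper's body presses on something with over 40 N, if the wrist force passes 120 N, or if a joint passes its speed limit or range.

### The arm

A 7-joint arm with a two-finger parallel gripper is mounted at the origin on the work surface. World frame = base frame: x ahead of the robot, y to its left, z up, the work surface at z = 0. Lengths are in mm, angles in rad, forces in N, time in s.
With the tool pointing down it reaches from about 400 to 875 mm from the base axis. Payload 4.4 kg.
Tool frame: the origin (TCP) lies at the very end of the fingers, on their centre line; the grasp point (between the pads) lies 19 mm behind it; z points along the fingers, y is the line along which they close (so a half turn about z gives the same grasp; the last joint's range is limited). The gripper opens to 85 mm and grips with 20 to 120 N. Pads are 22 mm wide; open, the fingers measure 114 mm over their backs; the gripper's body (76 mm by 85 mm) begins 54 mm behind the grasp point. The pads swing forward as they close: fully open they stand 13 mm farther back than shut.
Start: joints at [-1.399, 0.628, 0.038, 1.517, -0.027, 0.996, -0.02], TCP at [153.091, 631.729, 200.513] pointing down, gripper open.
Joint ranges: [-3.06, 3.06], [-0.37, 2.12], [-1.25, 1.32], [0.18, 2.47], [-1.1, 4.24], [0.23, 1.98], [-2.94, 2.94]. Speed limits (rad/s): [2.57, 2.57, 3.14, 3.14, 3.14, 3.14, 3.14].

### API

Orientations are given as [roll, pitch, yaw] about the fixed x, y, z axes, in that order (R = Rz(yaw) Ry(pitch) Rx(roll)).
In Python, from cell import ctrl gives the robot as it stands.
- The arm moves only by the tool step_arm, never from a script. Its argument "series" is a list that holds one entry, the list of rows, each a list of 7 numbers: the turn, a rotation vector about the tool's x, y, z as a fraction of full scale, then the shift along the tool's x, y, z as a fraction of full scale, then the closure, from 0 (fully open) to 1 (shut). In form: [[[ax, ay, az, tx, ty, tz, gripper], ...]]. A call has 1 to 12 rows; each row shifts and turns the commanded pose from where the row before left it, along the tool's axes as they then stand; what a row does not reach is not made up. Full scale, the value 1, is 150 mm for a shift and 45 degrees for a turn. A row lasts 1/10 s, in which the tool goes at most 50 mm and 8.59 degrees, less where a joint would pass 70% of its speed; a pose out of reach is approached as far as the arm can. A call with a number of a shift or a turn outside -1 to 1 is refused whole. A call with a gripper value outside its range is refused whole. The fingers move at their own pace and stop on an object; the grip force is fixed at half the most. Time passes only in rows, so rows that do not move let the fingers close. It gives the time, the measured TCP pose, the force, the opening and the grip force at its end, in the units of the state.
- ctrl.read_state(): the state, without advancing time (a new reading comes with each control period).
- ctrl.get_image(name): name is "side" or "top"; returns a dict with "img" (480x640x3 uint8, red, green, blue), "fx", "fy", "cx", "cy" (pixels), "R" (3x3) and "t" (3): a world point X has camera coordinates R X + t. Camera axes: x right, y down, z forward; pixel columns grow to the right and rows downward; lengths in mm; the calibration is good to about 2 mm. A picture is of the moment at which its call begins. There is no depth.
- ctrl.finish_job(): hands the job in; it is judged then, once.
Trained networks look in a picture, given as the dict that the camera call returned (one of the last four; its "shot" number tells which), for a name from the list of things; names that differ only in an ending like _2 or _b are one class to them, and where a whole thing is asked for, a point or a joint stands for the part that bears it (a point fixed in the world has none). Each returns a list of dicts, best first, with "score" (0 to 1); they miss things now and then, are a little off and sometimes report something else, mostly with a low value. They report only what shows in the picture. A call takes as long as a camera call. They do not tell look-alikes from the thing itself.
- ctrl.recognise(picture, thing): "centre" ([column, row] in pixels, amid what is visible of it).
The state is a dict: "clock": time; "qpos": joint angles; "qd": joint speeds; "tau": joint torques, N m; "eef_pos": TCP position; "tool_rot": TCP orientation; "force": force on the tool from outside, world axes, zero at the start; "torque": the same for the moment, N m; "width": finger opening in mm; "gripper_force": force on a finger pad.
Only numpy, scipy, OpenCV 4.12 (cv2) and the standard library are available. Lean on these libraries where they do the work, as an engineer would, in place of code of your own. Each camera call takes 0.05 s, during which the arm holds its last target. There are 200 camera calls.

## Working session

There is one attempt and no reset: what is moved stays moved. The work goes in short steps, Python scripts to look and compute and a tool call to move; the robot and the scene stay as the last step left them, time stands still between calls to the robot, and variables do not carry over. Pictures are saved under pics/ and viewed, at most 10 in all, crops included, and the job is handed in when it is done.

Besides the shell and the picture viewer there is one more tool, called after "Call:" as name([rows], argument=value, ...), one row to a line, values as JSON. step_arm: Moves the arm, as the interface text tells. Shift numbers are shares of 150 mm and turn numbers shares of 45 degrees, none past 1 either way. Its arguments: {"type":"object","properties":{"series":{"type":"array","items":{"type":"array","items":{"type":"array","items":{"type":"number","minimum":-1,"maximum":1}}}}},"required":["series"]}

```bash
mkdir -p pics; python3 - <<'E'
from cell import ctrl
import cv2,numpy as np
s=ctrl.read_state();print(s['clock'],s['eef_pos'],s['tool_rot'],s['width'])
for n in("top","side"):
    p=ctrl.get_image(n);cv2.imwrite(f'pics/{n}0.png',p['img'][:,:,::-1])
    print(n,p['fx'],p['cx'],p['cy'],np.round(p['R'],4).tolist(),np.round(p['t'],1).tolist())
    for t in("cover_grip","hole0","hole1","hole2","hole3","stud0","stud1","stud2","stud3","tester_seat","tester"):
        print(t,[(np.round(d['centre'],1).tolist(),round(d['score'],2)) for d in ctrl.recognise(p,t)[:4]])
E
```

```text
0.0 [152.9139955  631.06120027 199.6133569 ] [-3.13972917e+00 -6.65549246e-06  2.90384399e+00] 85.47129124666662
top 484.70579470993545 325.18046787616186 243.61427909572572 [[0.0042, -0.9999, -0.0117], [-0.9869, -0.0023, -0.1613], [0.1613, 0.0122, -0.9868]] [3.8, 526.9, 1071.6]
cover_grip [([395.3, 258.6], 0.92), ([464.3, 272.7], 0.79), ([415.6, 340.3], 0.59), ([239.3, 248.8], 0.18)]
hole0 [([393.0, 257.0], 0.92), ([468.3, 271.4], 0.72), ([413.0, 340.8], 0.66)]
hole1 [([393.0, 257.0], 0.92), ([468.3, 271.4], 0.72), ([413.0, 340.8], 0.66)]
hole2 [([393.0, 257.0], 0.92), ([468.3, 271.4], 0.72), ([413.0, 340.8], 0.66)]
hole3 [([393.0, 257.0], 0.92), ([468.3, 271.4], 0.72), ([413.0, 340.8], 0.66)]
stud0 [([238.7, 251.9], 0.66)]
stud1 [([238.7, 251.9], 0.66)]
stud2 [([238.7, 251.9], 0.66)]
stud3 [([238.7, 251.9], 0.66)]
tester_seat [([242.7, 250.4], 0.89)]
tester [([239.6, 247.8], 0.63)]
side 535.0041951102413 330.4976142692876 235.72483804692607 [[0.7939, -0.608, 0.0062], [-0.3786, -0.5022, -0.7775], [0.4758, 0.6149, -0.6289]] [-419.9, 273.4, 793.3]
cover_grip [([428.2, 414.6], 0.88), ([372.1, 333.3], 0.71), ([293.0, 408.3], 0.63), ([263.8, 210.0], 0.28)]
hole0 [([293.3, 405.8], 0.96), ([370.9, 330.2], 0.86), ([431.8, 412.0], 0.79), ([478.6, 257.3], 0.55)]
hole1 [([293.3, 405.8], 0.96), ([370.9, 330.2], 0.86), ([431.8, 412.0], 0.79), ([478.6, 257.3], 0.55)]
hole2 [([293.3, 405.8], 0.96), ([370.9, 330.2], 0.86), ([431.8, 412.0], 0.79), ([478.6, 257.3], 0.55)]
hole3 [([293.3, 405.8], 0.96), ([370.9, 330.2], 0.86), ([431.8, 412.0], 0.79), ([478.6, 257.3], 0.55)]
stud0 [([263.1, 211.6], 0.63)]
stud1 [([263.1, 211.6], 0.63)]
stud2 [([263.1, 211.6], 0.63)]
stud3 [([263.1, 211.6], 0.63)]
tester_seat [([265.3, 209.8], 0.63)]
tester [([261.7, 212.1], 0.88)]
```

View pics/top0.png

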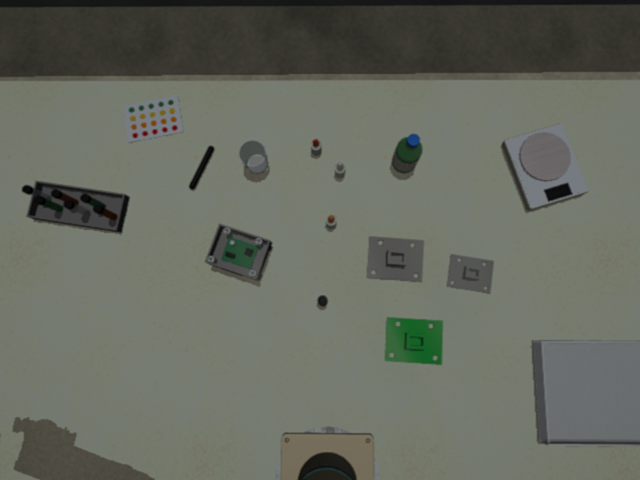

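View pics/side0.png

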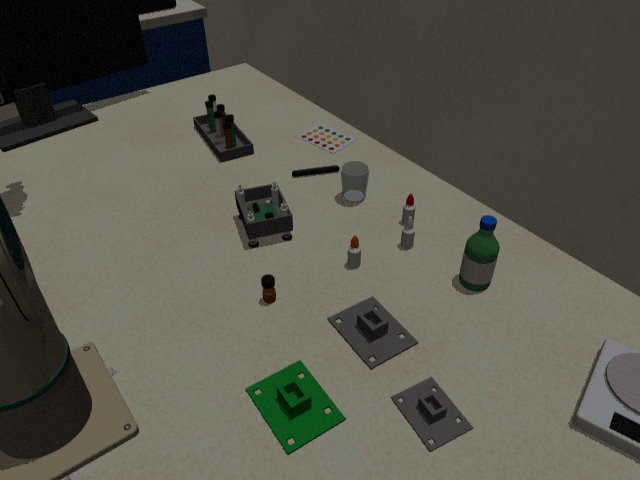

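The possible covers are large grey (395,259), small grey (465,273) and green (415,341), all in the top view. By the description it is the large grey one, at (372,332) in the side view. I'll check it in a close crop.

```bash
python3 - <<'E'
import cv2,numpy as np
t=cv2.imread('pics/top0.png');s=cv2.imread('pics/side0.png')
f=lambda im,x,y,w,h:cv2.convertScaleAbs(cv2.resize(im[y:y+h,x:x+w],(400,300),interpolation=cv2.INTER_CUBIC),alpha=1.5)
# each crop 80x60 ->x5 ; side 100x75->x4
a=np.hstack([f(t,355,228,80,60),f(t,200,220,80,60)])
b=np.hstack([f(s,322,292,100,75),f(s,215,170,100,75)])
cv2.imwrite('pics/crop0.png',np.vstack([a,b]))
E
```

```text
(no output)
```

View pics/crop0.png

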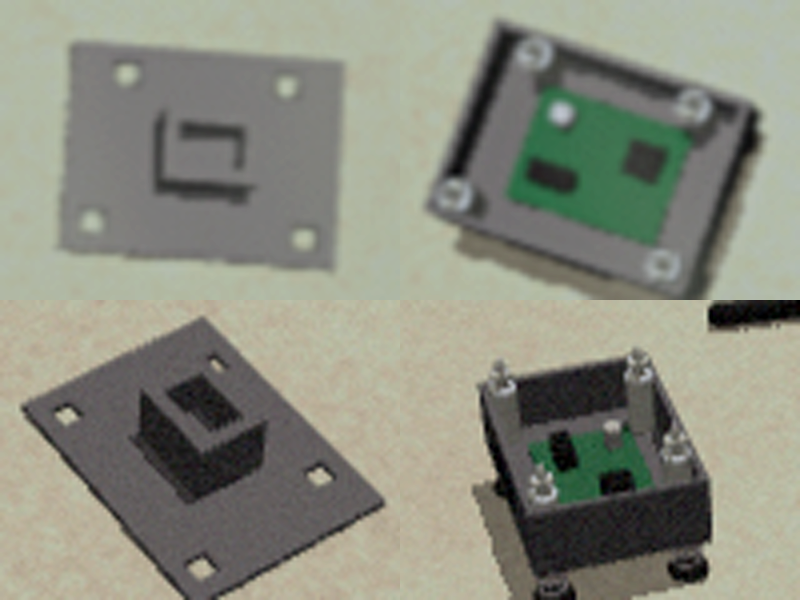

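The large grey plate has its wide hole pair (front) at the bottom of the image, so its +x points away from the robot. In the crop its holes are at about (91,221), (303,238), (127,73) and (287,86). The tester's studs are at about (54,195), (261,265), (133,53) and (293,107), and it is yawed about -19°.

```bash
cat > h.py <<'E'
import numpy as np,cv2
from scipy.optimize import least_squares,linear_sum_assignment
H=np.array([[-36,50],[-36,-50],[36,38],[36,-38]],float)
def proj(p,X):
    c=np.asarray(X)@np.array(p['R']).T+np.array(p['t']);return np.c_[p['fx']*c[:,0]/c[:,2]+p['cx'],p['fy']*c[:,1]/c[:,2]+p['cy']]
def place(q,z):
    c,s=np.cos(q[2]),np.sin(q[2]);return np.c_[H@np.array([[c,s],[-s,c]])+q[:2],np.full(4,z)]
def fit(obs,q0):  # obs: list of (pic, pts4x2 in hole order, z)
    f=lambda q:np.concatenate([(proj(p,place(q,z))-u).ravel() for p,u,z in obs])
    r=least_squares(f,q0,x_scale=[10,10,.1]);return r.x,np.round(f(r.x).reshape(-1,4,2),1).tolist()
def match(p,pts,q,z):
    P=proj(p,place(q,z));D=np.linalg.norm(P[:,None]-pts[None],axis=2);i,j=linear_sum_assignment(D);return pts[j]
E
python3 - <<'E'
from h import *
from cell import ctrl
T=ctrl.get_image('top');S=ctrl.get_image('side')
ct=np.array([[91,221],[303,238],[127,73],[287,86]])/5+[355,228]
tt=np.array([[54,195],[261,265],[133,53],[293,107]])/5+[200,220]
cs=np.array([[67,113],[217,63],[318,175],[202,267]])/4+[322,292]
ts=np.array([[101,65],[237,52],[277,133],[143,170]])/4+[215,170]
for n,ut,us,zt,zs in(('cover',ct,cs,2,2),('tester',tt,ts,71,86)):
    q,r=fit([(T,ut,zt)],[480,0,0]);print(n,'top',q,r)
    us=match(S,us,q,zs)
    print(' side',*fit([(S,us,zs)],q));print(' both',*fit([(T,ut,zt),(S,us,zs)],q))
for n in('dropper','sample_bottle','vial','beaker'):
  for d in ctrl.recognise(T,n)[:3]:
    u,v=d['centre'];R=T['R'];c=-np.array(R).T@T['t'];w=np.array(R).T@[(u-T['cx'])/T['fx'],(v-T['cy'])/T['fy'],1];print(n,round(d['score'],2),(c+w*(40-c[2])/w[2]).round())
E
```

```text
cover top [ 4.97395201e+02 -1.60405239e+02 -8.11823036e-02] [[[0.0, -0.1], [0.1, 0.1], [-0.0, -0.0], [-0.1, -0.0]]]
 side [ 4.97338010e+02 -1.59972963e+02 -8.35642498e-02] [[[0.2, -0.2], [-0.2, -0.2], [-0.5, 0.5], [0.5, -0.1]]]
 both [ 4.97329902e+02 -1.60146081e+02 -8.26507780e-02] [[[-0.1, -0.1], [-0.1, 0.2], [-0.1, -0.0], [-0.2, 0.0]], [[0.2, -0.1], [-0.1, -0.1], [-0.5, 0.6], [0.6, -0.0]]]
tester top [ 5.05229437e+02  2.02539504e+02 -3.22281485e-01] [[[-0.3, -0.1], [0.2, 0.2], [0.2, 0.0], [-0.2, -0.2]]]
 side [ 5.01955634e+02  1.95793124e+02 -3.14992053e-01] [[[-0.3, -0.1], [-0.2, 0.5], [0.4, 0.1], [0.0, -0.5]]]
 both [ 5.04387788e+02  2.00576456e+02 -3.18799524e-01] [[[0.6, 0.4], [1.2, 0.5], [1.0, 0.4], [0.7, 0.1]], [[-0.3, -1.5], [-0.5, -1.1], [0.2, -1.3], [-0.3, -2.0]]]
dropper 0.62 [763.  34.  40.]
dropper 0.55 [589.  -5.  40.]
sample_bottle 0.93 [ 744. -184.   40.]
sample_bottle 0.53 [ 489. -157.   40.]
vial 0.47 [394.  17.  40.]
beaker 0.62 [740. 176.  40.]
```

Call:
step_arm([
  [[0,0,0,-0.244,-0.187,0,0],[0,0,0,-0.244,-0.187,0,0],[0,0,0,-0.244,-0.187,0,0],[0,0,0,-0.244,-0.187,0,0],[0,0,0,-0.244,-0.187,0,0],[0,0,0,-0.244,-0.187,0,0],[0,0,0,-0.244,-0.187,0,0],[0,0,0,-0.244,-0.187,0,0],[0,0,0,-0.244,-0.187,0,0],[0,0,0,-0.244,-0.187,0,0],[0,0,0,-0.244,-0.187,0,0],[0,0,0,-0.244,-0.187,0,0]],
])

```text
clock: 2.7
eef_pos: [501.8, 199.6, 200.8]
tool_rot: [3.141, 0.0, 2.904]
force: [0.5, 0.4, -0.5]
width: 85.3
gripper_force: 0.0
```

Call:
step_arm([
  [[0,0,0.18,0,0,0,0],[0,0,0.18,0,0,0,0],[0,0,0.18,0,0,0,0],[0,0,0.18,0,0,0,0],[0,0,0.18,0,0,0,0],[0,0,0.18,0,0,0,0],[0,0,0.18,0,0,0,0],[0,0,0.18,0,0,0,0],[0,0,0.18,0,0,0,0],[0,0,0.18,0,0,0,0],[0,0,0,0,0,0,0]],
])

```text
clock: 3.8
eef_pos: [500.6, 201.3, 200.5]
tool_rot: [3.141, 0.0, 1.49]
force: [-0.3, -0.8, -0.2]
width: 85.6
gripper_force: 0.0
```

Call:
step_arm([
  [[0,0,0,-0.267,0.0192,0,0],[0,0,0,-0.267,0.0192,0,0],[0,0,0,-0.267,0.0192,0,0],[0,0,0,-0.267,0.0192,0,0],[0,0,0,-0.267,0.0192,0,0],[0,0,0,-0.267,0.0192,0,0],[0,0,0,-0.267,0.0192,0,0],[0,0,0,-0.267,0.0192,0,0],[0,0,0,-0.267,0.0192,0,0],[0,0,0,0,0,0.25,0],[0,0,0,0,0,0.25,0],[0,0,0,0,0,0,0]],
])

```text
clock: 5.0
eef_pos: [494.0, -159.1, 122.0]
tool_rot: [-3.133, -0.002, 1.492]
force: [-0.5, 0.4, 0.3]
width: 85.6
gripper_force: 0.0
```

Call:
step_arm([
  [[0,0,0,0,0,0.2,0],[0,0,0,0,0,0.2,0],[0,0,0,0,0,0.1,0],[0,0,0,0,0,0,0],[0,0,0,0,0,0,0]],
])

```text
clock: 5.5
eef_pos: [498.5, -160.4, 51.8]
tool_rot: [3.14, 0.0, 1.492]
force: [0.4, -0.0, 0.3]
width: 85.2
gripper_force: 0.0
```

```bash
python3 - <<'E'
from cell import ctrl
import cv2
for _ in range(3):
    p=ctrl.get_image('side')
s=ctrl.read_state();print(s['eef_pos'],s['tool_rot'])
cv2.imwrite('pics/s1.png',cv2.resize(p['img'][250:400,280:480,::-1],(800,600),interpolation=cv2.INTER_CUBIC))
E
```

```text
[ 498.65057466 -160.52531887   52.06550679] [3.13879749e+00 4.81879129e-04 1.49087245e+00]
```

View pics/s1.png

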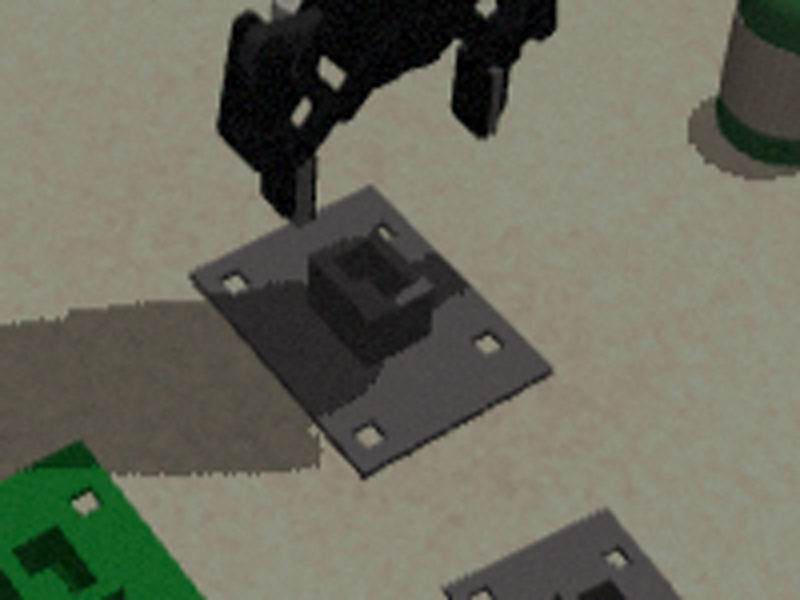

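The fingers straddle the large grey cover's well (crop (370,300)). I'll descend and grip.

Call:
step_arm([
  [[0,0,0,0,-0.008,0.2,0],[0,0,0,0,0,0.09,0],[0,0,0,0,0,0,0],[0,0,0,0,0,0,1],[0,0,0,0,0,0,1],[0,0,0,0,0,0,1],[0,0,0,0,0,0,1],[0,0,0,0,0,0,1],[0,0,0,0,0,0,1],[0,0,0,0,0,0,1],[0,0,0,0,0,0,1],[0,0,0,0,0,0,1]],
])

```text
clock: 6.85
eef_pos: [496.1, -160.1, 7.0]
tool_rot: [-3.141, -0.0, 1.49]
force: [-0.6, 0.7, -0.1]
width: -0.1
gripper_force: 0.0
```

```bash
python3 - <<'E'
from cell import ctrl
import cv2
p=ctrl.get_image('side')
s=ctrl.read_state();print(s['eef_pos'],s['width'],s['gripper_force'],s['force'])
cv2.imwrite('pics/s2.png',cv2.resize(p['img'][250:400,280:480,::-1],(800,600),interpolation=cv2.INTER_CUBIC))
E
```

```text
[ 496.15289169 -160.11007921    6.9465091 ] 0.19981642333757518 0.0 [-0.26057793 -0.52052873 -0.06114451]
```

View pics/s2.png

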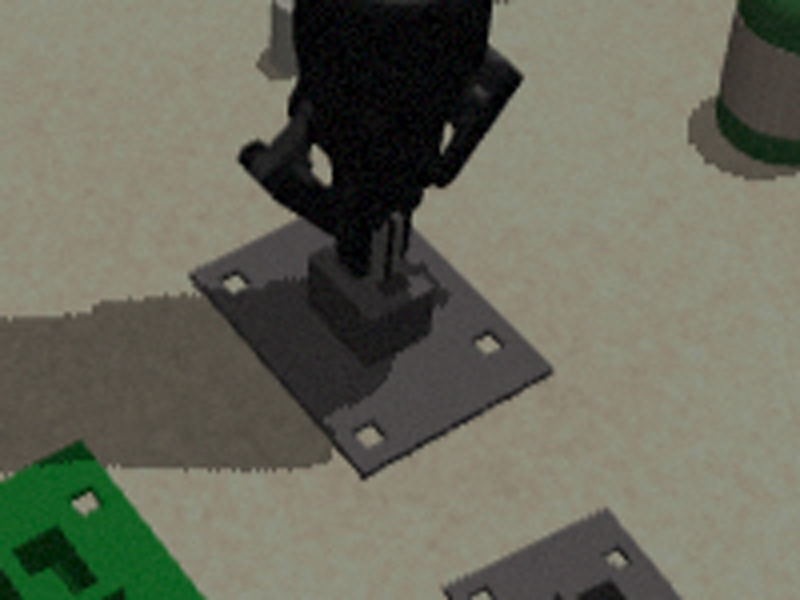

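```bash
python3 - <<'E'
from h import *
from cell import ctrl
p=ctrl.get_image('side');im=p['img']
for z in (4,7,20,34,45,60):print(z,(proj(p,[[496.1,-160.1,z]])-[280,250])*4)
for dx in(-43,43):
  for z in(52,65,80):print('open',dx,z,(proj(p,[[498.5+dx,-160.1-dx*.081,z]])-[280,250])*4)
a=cv2.convertScaleAbs(cv2.resize(im[295:335,345:395,::-1],(800,600),interpolation=cv2.INTER_CUBIC),alpha=3)
cv2.imwrite('pics/s3.png',a)
E
```

```text
4 [[366.49350091 318.32554951]]
7 [[366.87130719 313.70269766]]
20 [[368.52640739 293.45082929]]
34 [[370.3421012  271.23393158]]
45 [[371.79356914 253.47371532]]
60 [[373.80908005 228.81184809]]
open -43 52 [[292.61666224 280.94653168]]
open -43 65 [[293.66244762 259.33266668]]
open -43 80 [[294.89373402 233.88494205]]
open 43 52 [[458.10511321 199.68354029]]
open 43 65 [[460.59647492 178.20977355]]
open 43 80 [[463.52736702 152.94756736]]
```

View pics/s3.png

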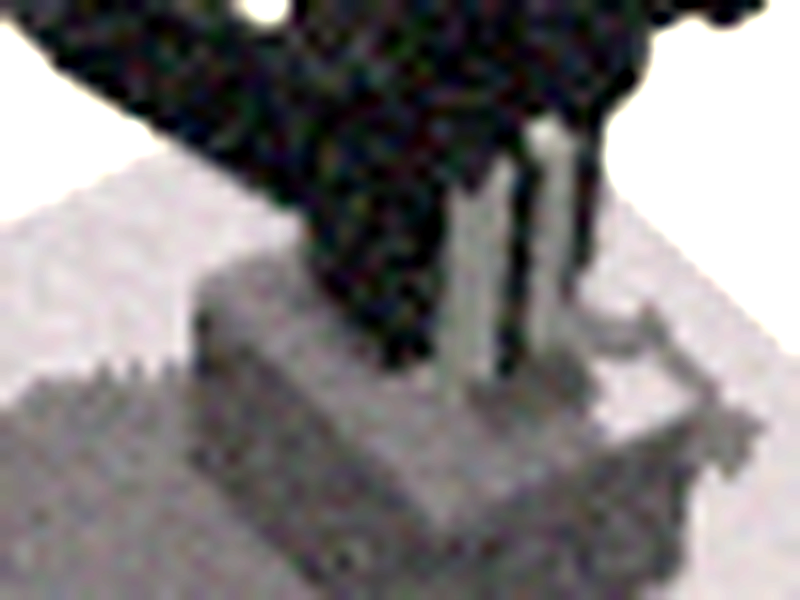

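The fingers closed on nothing at the rim of the well, so the fingertips are about 25 mm higher than reported. I'll raise and measure the closed tip with both cameras.

Call:
step_arm([
  [[0,0,0,0,0,-0.2,1],[0,0,0,0,0,-0.2,1],[0,0,0,0,0,0,1],[0,0,0,0,0,0,1]],
])

```text
clock: 7.35
eef_pos: [496.6, -160.1, 67.4]
tool_rot: [3.14, 0.0, 1.49]
force: [0.1, -0.1, -0.6]
width: -0.2
gripper_force: 0.0
```

```bash
python3 - <<'E'
from h import *
from cell import ctrl
p=ctrl.get_image('side');t=ctrl.get_image('top')
s=ctrl.read_state();e=s['eef_pos'];print(e,s['qpos'])
print('side',(proj(p,[e])[0]-[320,240])*8,'y-11',(proj(p,[e+[-1,-11,0]])[0]-[320,240])*8,'side+25',(proj(p,[e+[-1,-11,25]])[0]-[320,240])*8)
print('top',(proj(t,[e])[0]-[370,220])*8)
f=lambda im,x,y:cv2.convertScaleAbs(cv2.resize(im[y:y+75,x:x+50,::-1],(400,600),interpolation=cv2.INTER_CUBIC),alpha=2.5)
cv2.imwrite('pics/s4.png',np.hstack([f(p['img'],345,250),f(t['img'],370,220)]))
E
```

```text
[ 495.60934352 -159.71544864   66.32670881] [ 0.03471308  0.67513717  0.33912537  2.00028031 -0.42045202  0.53506468
  0.59036565]
side [426.34235567 516.46865058] y-11 [457.75631388 549.63774928] side+25 [465.3038329  464.19776009]
top [230.92867604 286.91728138]
```

View pics/s4.png

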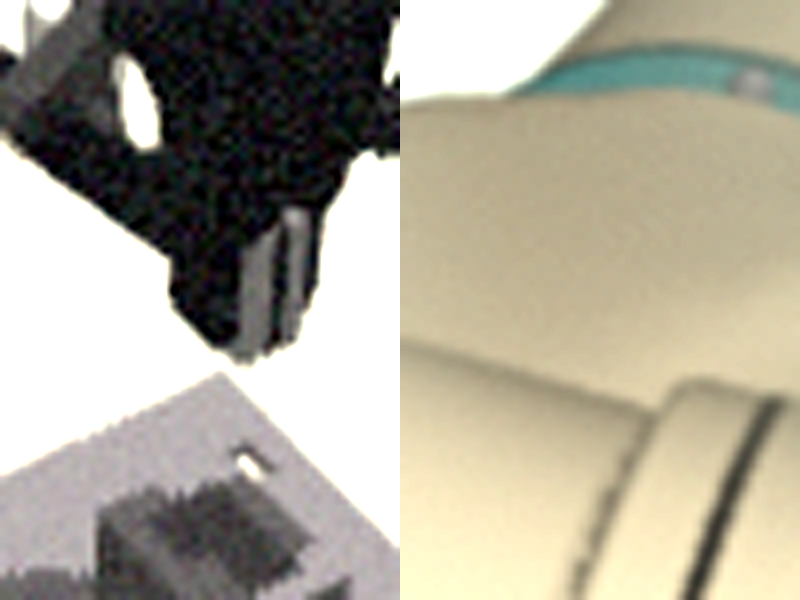

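Call:
step_arm([
  [[0,0,0,0.217,-0.075,0,1],[0,0,0,0.217,-0.075,0,1],[0,0,0,0.217,-0.075,0,1],[0,0,0,0,0,0.19,1],[0,0,0,0,0,0.19,1],[0,0,0,0,0,0,1],[0,0,0,0,0,0,1]],
])

```text
clock: 8.15
eef_pos: [469.5, -60.4, 9.4]
tool_rot: [-3.139, -0.0, 1.489]
force: [0.3, -0.8, -0.4]
width: 0.2
gripper_force: 0.0
```

Call:
step_arm([
  [[0,0,0,0,0,0.02,1],[0,0,0,0,0,0.02,1],[0,0,0,0,0,0,1]],
])

```text
clock: 8.45
eef_pos: [470.8, -60.2, 4.4]
tool_rot: [3.141, -0.0, 1.49]
force: [-0.2, -0.2, -0.3]
width: -0.1
gripper_force: 0.0
```

Call:
step_arm([
  [[0,0,0,0,0,0.02,1],[0,0,0,0,0,0.01,1],[0,0,0,0,0,0,1]],
])

```text
clock: 8.75
eef_pos: [470.3, -60.0, -0.6]
tool_rot: [-3.141, -0.0, 1.49]
force: [-0.1, -0.3, 0.8]
width: -0.0
gripper_force: 0.0
```

Call:
step_arm([
  [[0,0,0,0,0,0.02,1],[0,0,0,0,0,0.02,1],[0,0,0,0,0,0.02,1],[0,0,0,0,0,0,1]],
])

```text
clock: 9.15
eef_pos: [470.1, -60.0, -10.0]
tool_rot: [-3.141, -0.0, 1.49]
force: [-0.3, 0.3, -0.3]
width: -0.0
gripper_force: 0.0
```

```bash
python3 - <<'E'
from h import *
from cell import ctrl
p=ctrl.get_image('side')
s=ctrl.read_state();e=s['eef_pos'];print(e,s['force'])
u=proj(p,[e])[0];x,y=int(u[0])-50,int(u[1])-45;print(u-[x,y],[(proj(p,[e*[1,1,0]+[-1,-11,z]])[0]-[x,y])*8 for z in(0,10,20,30)])
cv2.imwrite('pics/s5.png',cv2.convertScaleAbs(cv2.resize(p['img'][y:y+75,x:x+100,::-1],(800,600),interpolation=cv2.INTER_CUBIC),alpha=2))
E
```

```text
[470.1850151  -60.07848542  -9.79623244] [ 0.22420697 -0.18595934 -0.12120004]
[50.01403202 45.96492513] [array([425.70548444, 368.14432853]), array([425.86009977, 337.47977795]), array([426.01674042, 306.41355007]), array([426.17544645, 274.93770044])]
```

View pics/s5.png

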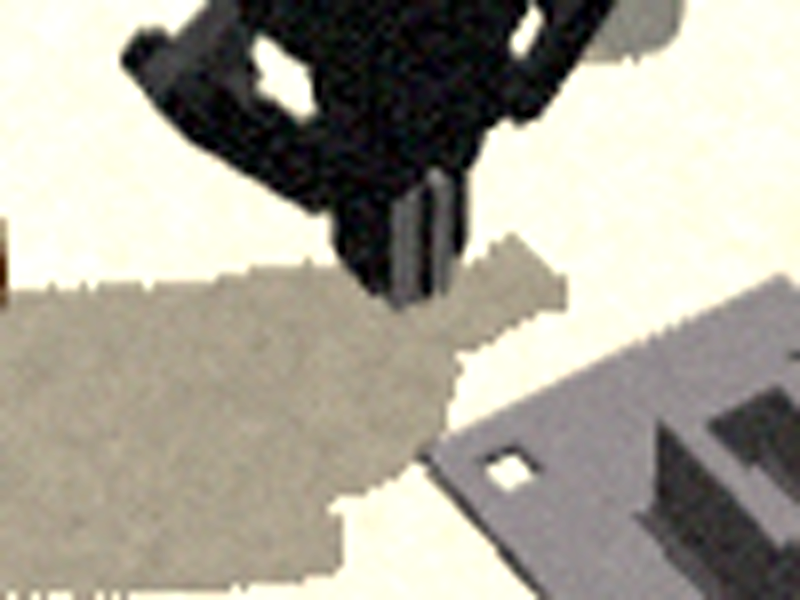

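The tip sits about 34 mm above the reported TCP and its xy agrees. I'll grasp again with the reported z at -26.

Call:
step_arm([
  [[0,0,0,0,0,-0.25,1],[0,0,0,0,0,-0.25,1],[0,0,0,-0.217,0.078,0,0],[0,0,0,-0.217,0.078,0,0],[0,0,0,-0.217,0.078,0,0],[0,0,0,0,0,0,0],[0,0,0,0,0,0,0],[0,0,0,0,0,0,0]],
])

```text
clock: 10.0
eef_pos: [497.0, -158.9, 65.2]
tool_rot: [-3.14, -0.001, 1.491]
force: [0.4, 0.4, -0.9]
width: 84.7
gripper_force: 0.0
```

Call:
step_arm([
  [[0,0,0,0,0,0.25,0],[0,0,0,0,0,0.25,0],[0,0,0,0,0,0.05,0],[0,0,0,0,0,0.04,0],[0,0,0,0,0,0,0]],
])

```text
clock: 10.5
eef_pos: [497.7, -159.9, -22.7]
tool_rot: [3.142, -0.0, 1.491]
force: [-0.8, 0.6, 0.1]
width: 85.3
gripper_force: 0.0
```

Call:
step_arm([
  [[0,0,0,0,0,0.02,0],[0,0,0,0,0,0,1],[0,0,0,0,0,0,1],[0,0,0,0,0,0,1],[0,0,0,0,0,0,1],[0,0,0,0,0,0,1],[0,0,0,0,0,0,1],[0,0,0,0,0,0,1]],
])

```text
clock: 11.3
eef_pos: [498.0, -160.4, -25.4]
tool_rot: [3.141, 0.0, 1.49]
force: [-0.6, -0.2, 5.1]
width: 33.1
gripper_force: 61.3
```

Call:
step_arm([
  [[0,0,0,0,0,-0.1,1],[0,0,0,0,0,-0.2,1],[0,0,0,0,0,-0.2,1],[0,0,0,0,0,-0.2,1],[0,0,0,0,0,-0.2,1],[0,0,0,0,0,0,1]],
])

```text
clock: 11.9
eef_pos: [499.8, -161.2, 112.2]
tool_rot: [3.135, 0.001, 1.49]
force: [0.6, -0.5, -1.9]
width: 33.1
gripper_force: 60.5
```

Call:
step_arm([
  [[0,0,0,0.268,-0.016,0,1],[0,0,0,0.268,-0.016,0,1],[0,0,0,0.268,-0.016,0,1],[0,0,0,0.268,-0.016,0,1],[0,0,0,0.268,-0.016,0,1],[0,0,0,0.268,-0.016,0,1],[0,0,0,0.268,-0.016,0,1],[0,0,0,0.268,-0.016,0,1],[0,0,0,0.268,-0.016,0,1],[0,0,0.152,0,0,0,1],[0,0,0.152,0,0,0,1],[0,0,0,0,0,0,1]],
])

```text
clock: 13.1
eef_pos: [504.1, 202.2, 107.7]
tool_rot: [-3.14, 0.002, 1.252]
force: [0.6, -0.1, -2.1]
width: 33.1
gripper_force: 60.4
```

```bash
python3 - <<'E'
from h import *
from cell import ctrl
for _ in range(4):p=ctrl.get_image('side')
s=ctrl.read_state();e=s['eef_pos'];print(e,s['tool_rot'],s['width'],s['force'])
cv2.imwrite('pics/s6.png',cv2.convertScaleAbs(cv2.resize(p['img'][130:250,180:340,::-1],(800,600),interpolation=cv2.INTER_CUBIC),alpha=2))
E
```

```text
[504.94872393 201.7264917  108.62080879] [-3.14095321e+00  3.90237896e-04  1.25257296e+00] 32.75114870868211 [ 0.76756321 -0.58847309 -1.35802492]
```

View pics/s6.png

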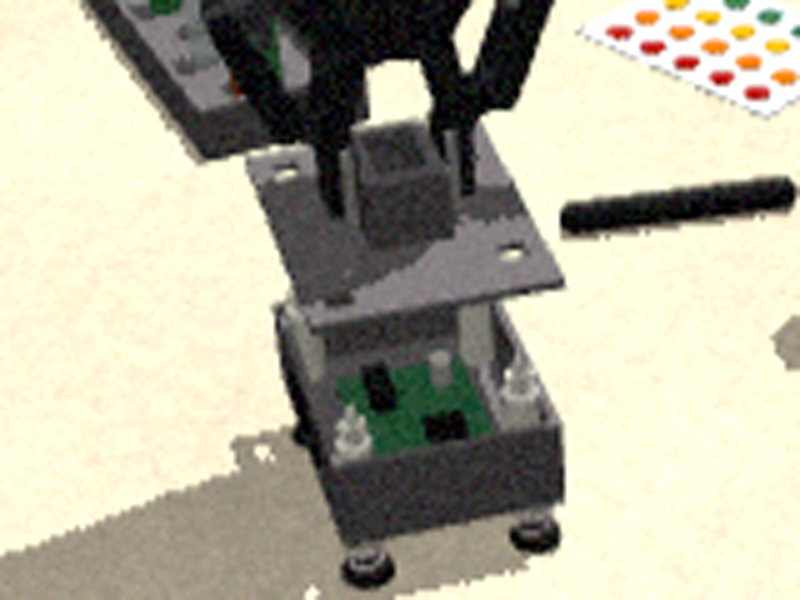

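The cover is held level over the tester, with hole0 at crop (288,170), hole1 at (340,297) and hole3 at (512,250). The tips of stud1 and stud3 are at (350,405) and (520,360).

```bash
python3 - <<'E'
from h import *
from cell import ctrl
p=ctrl.get_image('side');c=lambda a:np.array(a)/5+[180,130]
q=np.array([505.2,202.5,-.3223])
for z in(68,76,80,86):print(z,((proj(p,place(q,z))-[180,130])*5).round(0).tolist())
obs=c([[288,170],[340,297],[512,250]]);idx=[0,1,3]
for z in(132,136,140):
    f=lambda v:(proj(p,place(v,z))[idx]-obs).ravel()
    r=least_squares(f,q,x_scale=[10,10,.1]);print(z,r.x,(f(r.x)*5).round(1))
f=lambda v:(proj(p,place(v,v[3]))[idx]-obs).ravel()
r=least_squares(f,[*q,136],x_scale=[10,10,.1,10]);print('free',r.x,(f(r.x)*5).round(1))
E
```

```text
68 [[304.0, 306.0], [354.0, 440.0], [474.0, 291.0], [521.0, 390.0]]
76 [[302.0, 291.0], [352.0, 424.0], [473.0, 276.0], [520.0, 374.0]]
80 [[301.0, 283.0], [352.0, 416.0], [473.0, 268.0], [519.0, 366.0]]
86 [[299.0, 271.0], [350.0, 404.0], [472.0, 256.0], [518.0, 354.0]]
132 [ 5.08403788e+02  2.07980075e+02 -3.19919640e-01] [ 0.1 -0.6 -0.1  1.1  0.1 -0.6]
136 [ 5.05459483e+02  2.02473024e+02 -3.21345296e-01] [-0.3 -1.2 -0.6  1.4  0.9 -0.4]
140 [ 5.02515573e+02  1.96966319e+02 -3.22784888e-01] [-0.7 -1.8 -1.   1.7  1.8 -0.3]
free [ 5.09722982e+02  2.10447381e+02 -3.19285412e-01  1.30207973e+02] [ 0.3 -0.3  0.1  0.9 -0.3 -0.6]
```

Call:
step_arm([
  [[0,0,0,0,0,0.15,1],[0,0,0,0,0,0.14,1],[0,0,0,0,0,0,1],[0,0,0,0,0,0.02,1],[0,0,0,0,0,0.02,1],[0,0,0,0,0,0,1],[0,0,0,0,0,0,1]],
])

```text
clock: 14.05
eef_pos: [505.6, 202.3, 60.0]
tool_rot: [3.141, -0.001, 1.251]
force: [-0.1, 0.0, -2.1]
width: 32.7
gripper_force: 60.3
```

Call:
step_arm([
  [[0,0,0,0,0,0.02,1],[0,0,0,0,0,0,1],[0,0,0,0,0,0,1]],
])

```text
clock: 14.35
eef_pos: [505.1, 202.1, 56.5]
tool_rot: [-3.141, 0.0, 1.251]
force: [-0.2, -0.4, -1.5]
width: 32.9
gripper_force: 60.3
```

Call:
step_arm([
  [[0,0,0,0,0,0.02,1],[0,0,0,0,0,0,1],[0,0,0,0,0,0,1]],
])

```text
clock: 14.65
eef_pos: [505.1, 202.0, 53.4]
tool_rot: [-3.141, 0.0, 1.251]
force: [-0.1, -0.6, -2.1]
width: 32.9
gripper_force: 60.3
```

Call:
step_arm([
  [[0,0,0,0,0,0.01,1],[0,0,0,0,0,0,1],[0,0,0,0,0,0,1]],
])

```text
clock: 14.95
eef_pos: [505.2, 202.1, 52.1]
tool_rot: [-3.142, -0.0, 1.251]
force: [-0.3, 0.3, -0.9]
width: 33.1
gripper_force: 60.5
```

Call:
step_arm([
  [[0,0,0,0,0,0.01,1],[0,0,0,0,0,0,1],[0,0,0,0,0,0,1]],
])

```text
clock: 15.25
eef_pos: [505.3, 202.2, 50.6]
tool_rot: [3.142, -0.0, 1.251]
force: [-0.8, 0.8, 1.6]
width: 33.2
gripper_force: 60.7
```

Call:
step_arm([
  [[0,0,0,0,0,0,0],[0,0,0,0,0,0,0],[0,0,0,0,0,0,0],[0,0,0,0,0,0,0],[0,0,0,0,0,0,0],[0,0,0,0,0,0,0],[0,0,0,0,0,-0.1,0],[0,0,0,0,0,-0.2,0],[0,0,0,0,0,-0.2,0],[0,0,0,0,0,0,0]],
])

```text
clock: 16.25
eef_pos: [508.0, 202.6, 128.9]
tool_rot: [3.136, -0.004, 1.251]
force: [0.5, -0.9, -0.4]
width: 85.3
gripper_force: 0.0
```

Call:
step_arm([
  [[0,0,-0.167,0,0,0,1],[0,0,-0.167,0,0,0,1],[0,0,-0.167,0,0,0,1],[0,0,-0.167,0,0,0,1],[0,0,-0.167,0,0,0,1],[0,0,-0.167,0,0,0,1],[0,0,-0.167,0,0,0,1],[0,0,-0.167,0,0,0,1],[0,0,-0.167,0,0,0,1],[0,0,-0.167,0,0,0,1],[0,0,-0.167,0,0,0,1],[0,0,-0.167,0,0,0,1]],
])

```text
clock: 17.45
eef_pos: [504.7, 202.0, 124.9]
tool_rot: [-3.141, -0.001, 2.831]
force: [-0.4, 0.2, 0.2]
width: -0.3
gripper_force: 0.0
```

Call:
step_arm([
  [[0,0,0,0,0,0,1],[0,0,0,0,0,0,1]],
])

```text
clock: 17.65
eef_pos: [504.9, 202.0, 125.1]
tool_rot: [-3.141, -0.001, 2.822]
force: [-0.9, 0.3, 0.1]
width: 0.1
gripper_force: 0.0
```

Call:
step_arm([
  [[0,0,0,0.24,0,0,1],[0,0,0,0,0,0.22,1],[0,0,0,0,0,0.2,1],[0,0,0,0,0,0,1],[0,0,0,0,0,0,1]],
])

```text
clock: 18.15
eef_pos: [470.9, 213.1, 62.5]
tool_rot: [-3.141, -0.001, 2.824]
force: [0.2, -0.3, 0.9]
width: 0.1
gripper_force: 0.0
```

Call:
step_arm([
  [[0,0,0,0,0,0.02,1],[0,0,0,0,0,0.02,1],[0,0,0,0,0,0,1],[0,0,0,0,0,0,1]],
])

```text
clock: 18.55
eef_pos: [471.2, 213.4, 57.0]
tool_rot: [3.141, 0.0, 2.825]
force: [0.2, 0.1, -0.3]
width: -0.3
gripper_force: 0.0
```

```bash
python3 - <<'E'
from h import *
from cell import ctrl
p=ctrl.get_image('side')
s=ctrl.read_state();e=s['eef_pos'];print(e,s['tool_rot'],s['force'])
cv2.imwrite('pics/s7.png',cv2.convertScaleAbs(cv2.resize(p['img'][130:250,180:340,::-1],(800,600),interpolation=cv2.INTER_CUBIC),alpha=2))
E
```

```text
[471.23531561 213.41519658  56.90389168] [3.14104177e+00 4.27568377e-04 2.82499795e+00] [ 0.08839394 -0.49881131  0.18382732]
```

View pics/s7.png

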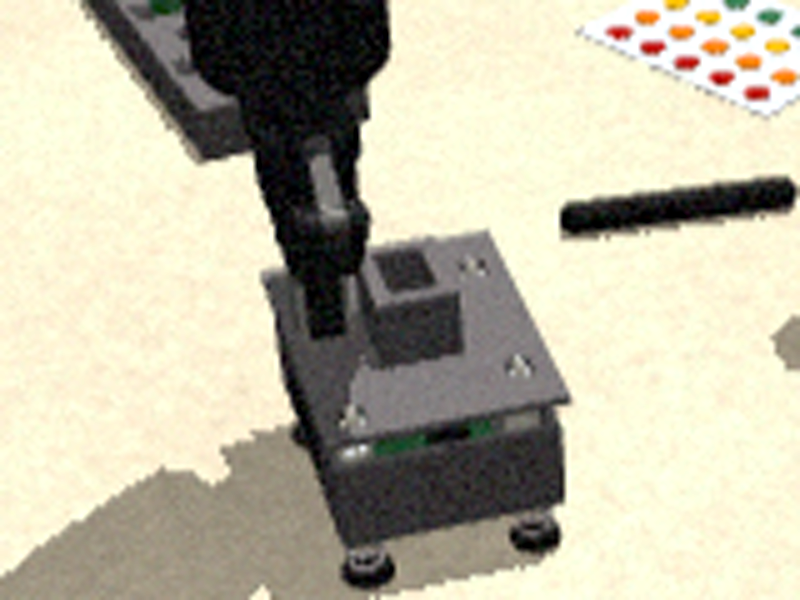

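The cover rests evenly, with pins showing in its holes at (353,418), (518,365) and (473,265). The closed fingers are just above the front edge, so I'll press now.

Call:
step_arm([
  [[0,0,0,0,0,0.02,1],[0,0,0,0,0,0.01,1],[0,0,0,0,0,0,1],[0,0,0,0,0,0,1]],
])

```text
clock: 19.0
eef_pos: [470.9, 213.3, 51.9]
tool_rot: [-3.141, -0.0, 2.825]
force: [-0.8, -0.1, -0.1]
width: -0.0
gripper_force: 0.0
```

Call:
step_arm([
  [[0,0,0,0,0,0.02,1],[0,0,0,0,0,0.01,1],[0,0,0,0,0,0,1],[0,0,0,0,0,0,1]],
])

```text
clock: 19.4
eef_pos: [471.2, 213.5, 47.7]
tool_rot: [3.141, 0.0, 2.825]
force: [-0.1, -0.5, 3.8]
width: -0.0
gripper_force: 2.2
```

Call:
step_arm([
  [[0,0,0,0,0,0.02,1],[0,0,0,0,0,0,1],[0,0,0,0,0,0,1]],
])

```text
clock: 19.7
eef_pos: [471.2, 213.6, 45.0]
tool_rot: [3.141, 0.0, 2.825]
force: [-0.5, 0.3, 8.8]
width: -0.1
gripper_force: 4.3
```

Call:
step_arm([
  [[0,0,0,0,0,0.015,1],[0,0,0,0,0,0,1],[0,0,0,0,0,0,1]],
])

```text
clock: 20.0
eef_pos: [471.3, 213.6, 43.1]
tool_rot: [3.141, 0.0, 2.825]
force: [-2.3, -0.2, 12.2]
width: 0.1
gripper_force: 5.8
```

Call:
step_arm([
  [[0,0,0,0,0,0.015,1],[0,0,0,0,0,0,1],[0,0,0,0,0,0,1]],
])

```text
clock: 20.3
eef_pos: [471.3, 213.7, 41.2]
tool_rot: [3.14, 0.001, 2.825]
force: [-1.7, -0.0, 15.6]
width: 0.0
gripper_force: 7.4
```

Call:
step_arm([
  [[0,0,0,0,0,0.01,1],[0,0,0,0,0,0,1],[0,0,0,0,0,0,1]],
])

```text
clock: 20.6
eef_pos: [471.3, 213.7, 39.9]
tool_rot: [3.14, 0.001, 2.825]
force: [-3.1, -1.4, 16.9]
width: 0.2
gripper_force: 8.5
```

Call:
step_arm([
  [[0,0,0,0,0,0.01,1],[0,0,0,0,0,0,1],[0,0,0,0,0,0,1]],
])

```text
clock: 20.9
eef_pos: [471.4, 213.8, 38.6]
tool_rot: [3.14, 0.001, 2.825]
force: [-2.2, -0.9, 18.5]
width: -0.0
gripper_force: 9.5
```

Call:
step_arm([
  [[0,0,0,0,0,0.01,1],[0,0,0,0,0,0,1],[0,0,0,0,0,0,1]],
])

```text
clock: 21.2
eef_pos: [471.3, 214.0, 36.3]
tool_rot: [3.14, 0.001, 2.826]
force: [-1.9, 1.1, 9.6]
width: 0.0
gripper_force: 5.1
```

Call:
step_arm([
  [[0,0,0,0,0,0.008,1],[0,0,0,0,0,0,1],[0,0,0,0,0,0,1]],
])

```text
clock: 21.5
eef_pos: [471.3, 214.0, 35.3]
tool_rot: [3.14, 0.001, 2.826]
force: [-1.8, 0.7, 12.6]
width: -0.4
gripper_force: 6.1
```

Call:
step_arm([
  [[0,0,0,0,0,0.012,1],[0,0,0,0,0,0,1],[0,0,0,0,0,0,1]],
])

```text
clock: 21.8
eef_pos: [471.4, 214.0, 33.7]
tool_rot: [3.14, 0.001, 2.825]
force: [-2.3, 0.2, 13.5]
width: 0.1
gripper_force: 7.4
```

Call:
step_arm([
  [[0,0,0,0,0,0.012,1],[0,0,0,0,0,0,1],[0,0,0,0,0,0,1]],
])

```text
clock: 22.1
eef_pos: [471.4, 214.0, 32.1]
tool_rot: [3.14, 0.001, 2.826]
force: [-3.4, 0.4, 16.9]
width: 0.0
gripper_force: 8.7
```

Call:
step_arm([
  [[0,0,0,0,0,-0.1,1],[0,0,0,0,0,-0.2,1],[0,0,0,0,0,-0.2,1],[0,0,0,0,0,0,1],[0,0,0,-0.24,0,0,1],[0,0,0,-0.24,0,0,1],[0,0,0,0,0,0,1],[0,0,0,0,0,0.15,1],[0,0,0,0,0,0.15,1],[0,0,0,0,0,0,1],[0,0,0,0,0,0,1]],
])

```text
clock: 23.2
eef_pos: [538.5, 190.7, 60.1]
tool_rot: [-3.14, -0.002, 2.825]
force: [0.0, -0.3, -0.4]
width: -0.1
gripper_force: 0.0
```

Call:
step_arm([
  [[0,0,0,0,0,0.03,1],[0,0,0,0,0,0.02,1],[0,0,0,0,0,0,1],[0,0,0,0,0,0,1]],
])

```text
clock: 23.6
eef_pos: [539.6, 191.0, 53.5]
tool_rot: [3.141, 0.0, 2.825]
force: [-0.5, 0.9, 0.2]
width: 0.2
gripper_force: 0.0
```

Call:
step_arm([
  [[0,0,0,0,0,0.02,1],[0,0,0,0,0,0.01,1],[0,0,0,0,0,0,1],[0,0,0,0,0,0,1]],
])

```text
clock: 24.0
eef_pos: [539.9, 191.2, 49.0]
tool_rot: [3.141, 0.001, 2.825]
force: [1.1, 0.9, 3.5]
width: -0.1
gripper_force: 1.8
```

Call:
step_arm([
  [[0,0,0,0,0,0.02,1],[0,0,0,0,0,0,1],[0,0,0,0,0,0,1]],
])

```text
clock: 24.3
eef_pos: [540.0, 191.3, 46.4]
tool_rot: [3.141, 0.001, 2.825]
force: [-0.7, -0.2, 8.0]
width: -0.0
gripper_force: 3.7
```

Call:
step_arm([
  [[0,0,0,0,0,0.02,1],[0,0,0,0,0,0,1],[0,0,0,0,0,0,1]],
])

```text
clock: 24.6
eef_pos: [540.0, 191.4, 43.8]
tool_rot: [3.14, 0.001, 2.825]
force: [-1.1, 0.2, 11.4]
width: -0.6
gripper_force: 5.6
```

Call:
step_arm([
  [[0,0,0,0,0,0.015,1],[0,0,0,0,0,0,1],[0,0,0,0,0,0,1]],
])

```text
clock: 24.9
eef_pos: [540.3, 191.4, 42.0]
tool_rot: [3.14, 0.001, 2.825]
force: [-1.3, 0.1, 14.0]
width: -0.0
gripper_force: 6.9
```

Call:
step_arm([
  [[0,0,0,0,0,0.015,1],[0,0,0,0,0,0,1],[0,0,0,0,0,0,1]],
])

```text
clock: 25.2
eef_pos: [539.8, 191.0, 38.4]
tool_rot: [3.141, 0.001, 2.825]
force: [0.3, -0.1, 3.8]
width: 0.3
gripper_force: 2.0
```

Call:
step_arm([
  [[0,0,0,0,0,0.01,1],[0,0,0,0,0,0,1],[0,0,0,0,0,0,1]],
])

```text
clock: 25.5
eef_pos: [539.8, 191.0, 37.0]
tool_rot: [3.141, 0.001, 2.825]
force: [-0.4, -0.6, 5.6]
width: -0.3
gripper_force: 3.2
```

Call:
step_arm([
  [[0,0,0,0,0,0.025,1],[0,0,0,0,0,0.025,1],[0,0,0,0,0,0,1],[0,0,0,0,0,0,1]],
])

```text
clock: 25.9
eef_pos: [539.8, 191.0, 30.7]
tool_rot: [3.141, 0.001, 2.825]
force: [-2.8, -0.0, 17.3]
width: 0.2
gripper_force: 8.8
```

Call:
step_arm([
  [[0,0,0,0,0,-0.2,1],[0,0,0,0,0,-0.2,1],[0,0,0,0,0,0,1],[0,0,0,0.24,0,0,1],[0,0,0,0.24,0,0,1],[0,0,0,0,0,0,1],[0,0,0,0,0,0.2,1],[0,0,0,0,0,0.15,1],[0,0,0,0,0,0.04,1],[0,0,0,0,0,0,1],[0,0,0,0,0,0,1]],
])

```text
clock: 27.0
eef_pos: [470.8, 213.5, 31.0]
tool_rot: [-3.142, -0.001, 2.825]
force: [-3.7, 0.3, 16.8]
width: 0.2
gripper_force: 8.3
```

Call:
step_arm([
  [[0,0,0,0,0,-0.1,1],[0,0,0,0,0,-0.25,1],[0,0,0,0,0,-0.25,1],[0,0,0,0,0,-0.25,1],[0,0,0,0,0,-0.2,1],[0,0,0,0,0,0,1],[0,0,0,0,0,0,1],[0,0,0,0,0,0,1]],
])

```text
clock: 27.8
eef_pos: [470.0, 212.7, 186.6]
tool_rot: [-3.139, -0.002, 2.825]
force: [-0.5, 0.7, -0.4]
width: -0.0
gripper_force: 0.0
```

```bash
python3 - <<'E'
from h import *
from cell import ctrl
p=ctrl.get_image('side');s=ctrl.read_state();print(s['eef_pos'],s['force'])
# plate corners: dark-grey plate outline vs model with underside z 68 -> check each corner height by edge fit
g=cv2.cvtColor(p['img'],cv2.COLOR_RGB2GRAY).astype(float)
q=[505.2,202.5,-.322];c,sn=np.cos(q[2]),np.sin(q[2])
pr=lambda x,y,z:proj(p,[[q[0]+c*x-sn*y,q[1]+sn*x+c*y,z]])[0]
from scipy.ndimage import map_coordinates
for x,y in((-47,62),(-47,-62),(47,62),(47,-62)):
    best=[]
    for z in range(64,96,2):  # contrast across the two outer edges at this corner for each height
        v=0
        for k in np.linspace(0,12,7):
            for a,b,da,db in((x/47*50,y-np.sign(y)*k,np.sign(x),0),(x-np.sign(x)*k,y/62*65,0,np.sign(y))):
                o=pr(a+2*da,b+2*db,z);i=pr(a-2*da,b-2*db,z)
                O,I=map_coordinates(g,np.array([o,i]).T[::-1],order=1);v+=O-I
        best.append((round(v),z))
    print((x,y),sorted(best)[::-1][:3])
E
```

```text
[469.91720081 212.72438729 186.56550833] [ 0.63908147 -0.21125737 -0.51453889]
(-47, 62) [(440, 64), (365, 66), (306, 72)]
(-47, -62) [(106, 90), (77, 92), (14, 88)]
(47, 62) [(467, 72), (457, 70), (383, 68)]
(47, -62) [(515, 68), (479, 66), (342, 64)]
```

```bash
python3 -c "
from cell import ctrl
print(ctrl.finish_job())"
```

```text
the job is handed in; nothing more can be done
None
```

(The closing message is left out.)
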